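# Lock the sanding block into the slanted rest

## Task

Set up the slanted sanding rest: lay the cork sanding block flat in its tray and let go. Then take the flat screwdriver from its stand, turn it lightly on the slotted clip until the blade drops into the slot, and turn the clip clockwise to its stop so that its tongue lies over the block (turn the clip with the screwdriver, not with the fingers). Put the screwdriver back upright in its stand, shank in the hole, and leave the two jars and the wooden spoon where they are.

Things in the scene. Friction and masses are not known exactly. Their poses are not given: they have to be found in the camera images.
- rest: Fixed wooden sanding rest, foot board 146 x 100 x 14 mm, carrying a slanted tray that rises away from the robot. Origin at the centre of the underside; x points to the high end (within 0.5 rad of straight away from the robot), z up. Its highest point, the clip's head, is 130 mm above the table.
- tray: Slanted tray, light wood. Origin: centre of its floor; x up the slope, y left, z square to the floor, leaning 30 degrees from vertical toward the robot. Pocket 92 mm (x) by 63 mm (y). Rails 8 mm high and 8 mm thick at the low end and both sides; at the high end (x 46 to 86 mm) a post 44 mm wide, 25 mm high carries the clip. Board reaches x = -58 and +92, y = +-45 mm.
- clip (a joint): Angle (rad) of the slotted steel turn-clip on the post; its axis is the tray's z at tray x = 66, y = 0 mm. At 0 its tongue and slot lie along the tray's y (tongue to -y, right); it grows clockwise seen from above the head; at 1.57, its stop, the tongue points down the slope (tray -x), 2 mm above the block. Starts between -0.1 and 0.3. Stiff (about 0.12 N m), stays where left.
- slot_floor (a point): Point on the clip's axis on the slot's floor, 31 mm above the tray's floor. The clip's round head is 30 mm in diameter, its top 7 mm above this point; a straight slot 5 mm wide and 7 mm deep runs right across it. Axes turn with the clip: x along the slot toward the tongue's end, z along the turning axis, out of the head.
- clip_tongue (a point): Top of the clip's tongue at its rounded end, 45 mm from the turning axis. The tongue is 18 mm wide and 5 mm thick, its underside 26 mm above the tray's floor, in line with the slot. Axes as slot_floor.
- sanding_block: Loose cork-brown sanding block 56 (x) x 85 (y) x 24 (z) mm, about 0.12 kg, flat on the table at the start, left or right of the rest (the stand is on the other side). Origin at the centre of its underside. In the tray its 85 mm length lies up the slope (3.5 mm of play all round), either way round.
- stand: Fixed dark wooden tool stand 76 x 76 x 85 mm high. Origin at the centre of the underside, z up; a vertical round hole of 24 mm goes down through its centre.
- driver: Flat screwdriver, 0.12 kg, blade down in the stand, its collar on the stand's top, blade end 10 mm above the table. Origin: middle of the blade's end; z along the shaft toward the handle, x along the blade's width. Blade 14 mm (x) by 2.5 mm (y). Shank 8 mm round, collar 34 mm round at z = 75 to 81 mm; the handle above it: see driver_handle.
- driver_tip (a point): Middle of the blade's end of the screwdriver (the same point as its origin).
- driver_handle (a point): Middle of the screwdriver's wooden handle, 118 mm from the blade's end; axes as driver. The handle runs from z = 81 to 151 mm from the blade's end, is 30 mm (x) by 26 mm (y) with two flat sides facing +-y (grip across these 26 mm); end cap to 153 mm.
- ochre_jar: Bystander: small ochre jar with black lid, 39 mm wide, 48 mm high, on the robot's side of the rest. Origin at the centre of its underside.
- spoon_blank: Bystander: bare wooden spoon 163 mm long, bowl 42 mm wide and 24 mm high, lying beyond the rest. Origin at the centre of its underside.
- white_jar: Bystander: white jar, 42 mm wide, 64 mm high, right of the rest. Origin at the centre of its underside.
Not all that is in view belongs to the job. Of the things shaped like the rest, the wooden one is meant.

How it is judged:
By the outcome, as a careful person would: the job done as asked, in the order asked, and still so for the second after the job is handed in, with the robot touching nothing.
It also fails if it takes over 62 s, if anything falls off the work surface, if the arm or the gripper's body presses on something with over 40 N, if the wrist force passes 120 N, or if a joint passes its speed limit or range.

## Robot

A 6-joint arm with a two-finger parallel gripper is mounted at the origin on a cart in front of the work surface, level with it; the furniture and walls round the work are solid. World frame = base frame: x ahead of the robot, y to its left, z up, the work surface at z = 0. Lengths are in m, angles in rad, forces in N, time in s.
With the tool pointing down it reaches from about 0.275 to 0.85 m from the base axis. Payload 19 kg.
Tool frame: the origin (TCP) lies midway between the tips of the shut fingers; the grasp point (between the pads) lies 19 mm behind it; z points along the fingers, y is the line along which they close (so a half turn about z gives the same grasp; the last joint's range is limited). The gripper opens to 85 mm and grips with 20 to 120 N. Pads are 22 mm wide; open, the fingers measure 114 mm over their backs; the gripper's body (76 mm by 85 mm) begins 54 mm behind the grasp point. The pads swing forward as they close: fully open they stand 13 mm farther back than shut.
Start: joints at [1.004, 0.15, 1.437, -0, 1.554, -0.134], TCP at [0.241, 0.522, 0.231] pointing down, gripper open.
Joint ranges: [-2.8, 2.8], [-0.68, 2.1], [0.12, 2.68], [-1.39, 4.53], [0.16, 2.79], [-2.81, 2.81]. Speed limits (rad/s): [1.89, 1.89, 2.22, 3.01, 3.01, 3.01].

## Interface

Orientations are given as [roll, pitch, yaw] about the fixed x, y, z axes, in that order (R = Rz(yaw) Ry(pitch) Rx(roll)).
In Python, from cell import ctrl, eoat, kin, cams, ticket, sensors gives the robot as it stands. Calls block until the motion is done:
- ctrl.move_ptp(position, orientation): joint-space move of the TCP to a pose.
- ctrl.servo_line(position, max_speed=0.15, orientation=None, contact_N=None): straight line of the TCP; orientation=None keeps the orientation; max_speed is the mean speed in m/s. With contact_N (N) it stops when the force on the tool has changed by that much, and returns True; else False.
- ctrl.movej(angles): joint-space move.
- eoat.open_jaws() and eoat.close_gripper(grasp_force=None): open the fingers fully, or close them until they stop; grasp_force is the grip in N (None keeps the last).
- ctrl.sleep(seconds).
- kin.solve_ik(position, orientation): joint angles nearest the present ones, or None.
- cams.get_image(name): name is "side" or "top"; returns a dict with "color" (420x560x3 uint8, red, green, blue), "K" (3x3 intrinsics, pixels), "dist" ([k1, k2, p1, p2, k3] as OpenCV has them; the pictures are not rectified), "pose" (4x4, takes a point from camera to world coordinates). Camera axes: x right, y up, looking along -z (the intrinsics and any distortion apply to the point x, -y, -z); pixel columns grow to the right and rows downward; lengths in m; the calibration is good to about 2 mm. A picture is of the moment at which its call begins. There is no depth.
A pose or a line that the arm cannot do raises ctrl.PlanningError and nothing moves.
- ticket.close_job(): hands the job in, once; it reports no verdict.
Readings, each from a call of its own:
- sensors.current_clock(): time.
- sensors.current_joint_positions(): joint angles.
- sensors.current_qvel(): joint speeds.
- sensors.current_effort(): joint torques, N m.
- sensors.current_tool_pos(): TCP position.
- sensors.current_tcp_rot(): TCP orientation.
- sensors.current_wrist_force(): force on the tool from outside, world axes, zero at the start.
- sensors.current_moment(): the same for the moment, N m.
- sensors.current_grip_width(): opening from 0.0 (shut) to 1.0 (fully open).
Only numpy, scipy, OpenCV 4.12 (cv2) and the standard library are available. Lean on these libraries where they do the work, as an engineer would, in place of code of your own. Each camera call takes 0.05 s, during which the arm holds its last target. There are 200 camera calls.

## Working session

There is one attempt and no reset: what is moved stays moved. The work goes in short steps, each a Python script; the robot and the scene stay as the last script left them, time stands still between calls to the robot, and variables do not carry over. Pictures are saved under pics/ and viewed, on a budget of 10 in all, crops included, one or two more only if the job needs it, and the job is handed in when it is done.

```bash
ls; mkdir -p pics; python3 - <<'E'
from cell import ctrl, eoat, kin, cams, ticket, sensors
import cv2,numpy as np
ims=[]
for n in("side","top"):
    d=cams.get_image(n); cv2.imwrite(f"pics/{n}0.png",d["color"][:,:,::-1]); np.savez(f"pics/{n}0.npz",**d)
    print(n,d["K"].tolist(),d["dist"],np.round(d["pose"],4).tolist())
print(sensors.current_clock())
E
```

```text
pics
side [[436.8247741097489, 0.0, 284.2391815010613], [0.0, 436.8247741097489, 207.40441006680726], [0.0, 0.0, 1.0]] [0.01216796 0.         0.         0.         0.        ] [[0.9996, 0.007, -0.0259, 0.5496], [-0.0265, 0.4014, -0.9155, -0.7206], [0.0039, 0.9159, 0.4015, 0.4821], [0.0, 0.0, 0.0, 1.0]]
top [[397.64531467101284, 0.0, 274.3174683638821], [0.0, 397.64531467101284, 215.35866966721554], [0.0, 0.0, 1.0]] [0.03649096 0.         0.         0.         0.        ] [[0.0078, 0.997, -0.0766, 0.5076], [-0.9995, 0.0102, 0.0311, 0.1337], [0.0317, 0.0763, 0.9966, 1.0604], [0.0, 0.0, 0.0, 1.0]]
0.1
```

View pics/top0.png

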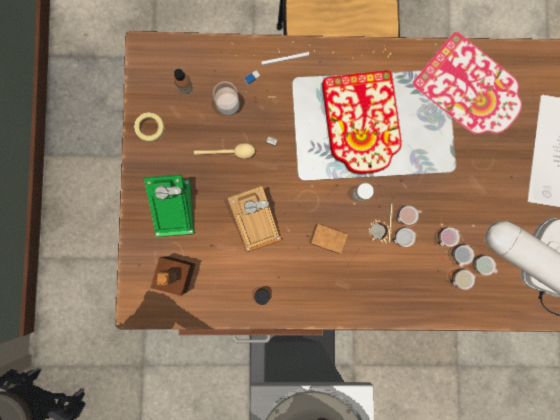

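View pics/side0.png

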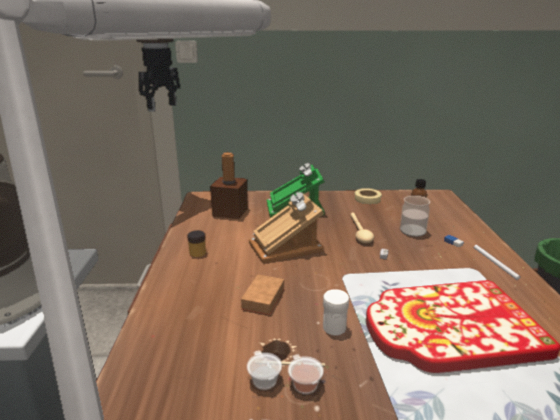

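The top view (+x is up, +y is left) shows these things:
- **Rests:** the wooden rest is at (255,217) and a green look-alike at (169,205), which I reject by colour.
- **Block:** at (329,238). The only similar things are the cups on the right.
- **Stand and driver:** at (174,275).
- **Bystanders:** the ochre jar is at (262,296), the white jar at (363,191) and the spoon at (225,152).

In the side view the rest is at (285,230), the block at (263,294) and the driver handle at (228,167). Next is a close crop.

```bash
cat > h.py <<'E'
import cv2,numpy as np
from scipy.spatial.transform import Rotation as Rn
def ray(d,uv):
    p=cv2.undistortPoints(np.float64(uv).reshape(-1,1,2),d["K"],d["dist"]).reshape(-1,2)
    c=np.c_[p[:,0],-p[:,1],-np.ones(len(p))]
    return d["pose"][:3,3],c@d["pose"][:3,:3].T
def onz(d,uv,z):
    o,r=ray(d,uv); return o+r*((z-o[2])/r[:,2])[:,None]
def proj(d,X):
    T=np.linalg.inv(d["pose"]); c=np.atleast_2d(X)@T[:3,:3].T+T[:3,3]
    return cv2.projectPoints(c*[1,-1,-1],np.zeros(3),np.zeros(3),d["K"],d["dist"])[0].reshape(-1,2)
def tri(d1,u1,d2,u2):
    (o1,r1),(o2,r2)=ray(d1,u1),ray(d2,u2); r1=r1[0];r2=r2[0]
    s=np.linalg.lstsq(np.c_[r1,-r2],o2-o1,rcond=None)[0]
    a,b=o1+s[0]*r1,o2+s[1]*r2; return (a+b)/2,np.linalg.norm(a-b)
E
python3 - <<'E'
import cv2,numpy as np
t=cv2.imread("pics/top0.png"); s=cv2.imread("pics/side0.png")
def c(im,x0,y0,x1,y1,f): return cv2.resize(im[y0:y1,x0:x1],None,fx=f,fy=f,interpolation=cv2.INTER_CUBIC)
a=c(t,150,180,350,300,4)
cv2.imwrite("pics/ctop.png",a[:480])
b=c(s,200,145,360,315,3.5); cv2.imwrite("pics/cside.png",b)
for n,p in dict(block=(329,238),table=(310,260),standtop=(185,270),handle=(167,279),rest=(255,230),tray=(262,225),clip=(250,207)).items(): 
    print(n,t[p[1],p[0]],cv2.cvtColor(t,40)[p[1],p[0]])
E
```

```text
block [ 85 140 199] [ 14 146 199]
table [ 78 116 170] [ 12 138 170]
standtop [ 43  70 119] [ 11 163 119]
handle [ 42  81 121] [ 15 166 121]
rest [ 98 154 200] [ 16 130 200]
tray [101 160 207] [ 17 131 207]
clip [133 143 145] [ 25  21 145]
```

View pics/ctop.png

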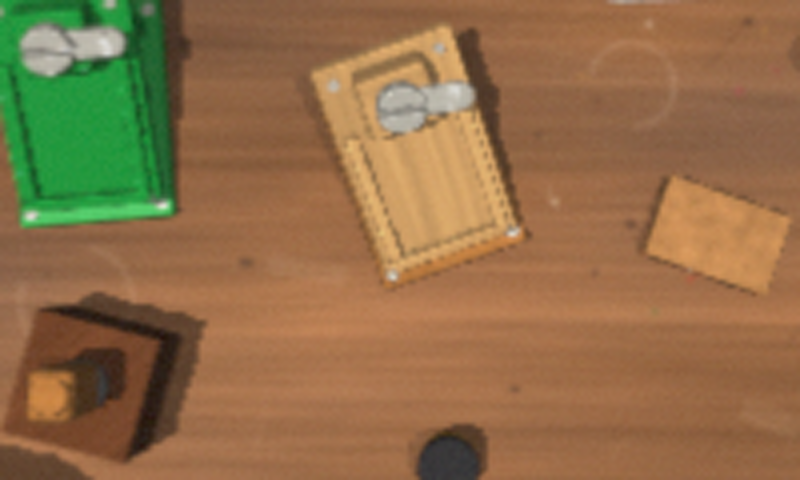

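View pics/cside.png

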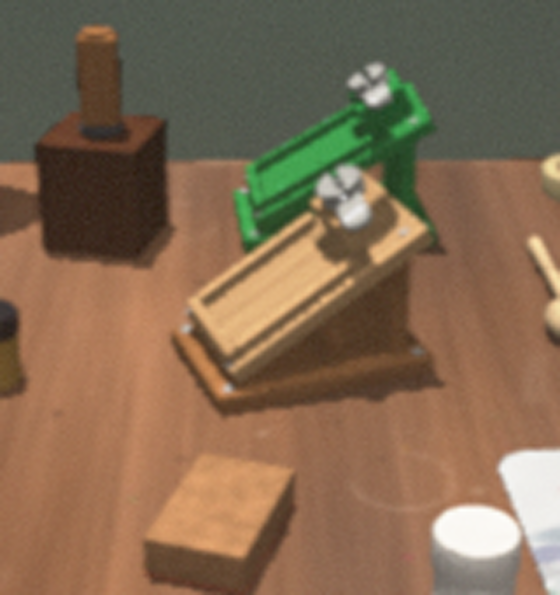

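The crops settle the choice: the wooden rest has its head at top-crop (403,108), the tongue points right to (473,95), and the pocket is empty. The block's top corners are about (670,177), (790,215), (765,293) and (645,250). The driver cap is at about (50,395). Next I compute poses from these points.

```bash
cat > m.py <<'E'
from h import *
from scipy.optimize import least_squares
t=dict(np.load("pics/top0.npz")); s=dict(np.load("pics/side0.npz"))
ct=lambda p:(np.array(p,float)+.5)/4-.5+[150,180]
cs=lambda p:(np.array(p,float)+.5)/3.5-.5+[200,145]
g=cv2.imread("pics/top0.png"); hsv=cv2.cvtColor(g,40)
# block
c=onz(t,[ct(p) for p in [(670,177),(790,215),(765,293),(645,250)]],.024)
print("block c",c.mean(0),"sides",[np.linalg.norm(c[i]-c[(i+1)%4]) for i in range(4)])
e=(c[1]-c[0]+c[2]-c[3]);print("long dir",np.degrees(np.arctan2(e[1],e[0])))
cb=onz(s,[cs(p) for p in [(208,455),(296,468),(236,556),(147,541)]],.024);print("side block",cb.mean(0), [np.linalg.norm(cb[i]-cb[(i+1)%4]) for i in range(4)])
# stand
c=onz(t,[ct(p) for p in [(42,308),(168,340),(125,462),(5,430)]],.085)
print("stand",c.mean(0),[np.linalg.norm(c[i]-c[(i+1)%4]) for i in range(4)]);e=c[1]-c[0];print(np.degrees(np.arctan2(e[1],e[0])))
cap=onz(t,[ct(p) for p in [(28,372),(72,370),(75,418),(28,421)]],.163);print("cap",cap.mean(0),[np.linalg.norm(cap[i]-cap[(i+1)%4]) for i in range(4)])
print("tri cap",tri(t,ct((51,395)),s,cs((98,32))))
# tray
P=[('t',(403,108),(66,0,38)),('s',(341,187),(66,0,38)),('t',(313,73),(92,45,0)),('t',(448,26),(92,-45,0)),('s',(433,238),(92,-45,0)),
('t',(403,255),(-46,31.5,0)),('t',(494,213),(-46,-31.5,0)),('s',(192,303),(-54,39.5,8)),('s',(236,368),(-54,-39.5,8))]
def tray(q,X):
    R=Rn.from_euler('ZY',[q[3],-np.pi/6]).as_matrix(); return np.array(X)/1000@R.T+q[:3]
def res(q,w=1): return np.concatenate([proj(t if v=='t' else s,tray(q,X))[0]-(ct if v=='t' else cs)(p) for v,p,X in P]+([[(q[2]-.0566)*1000]] if w else []))
q0=np.r_[onz(t,[ct((430,160))],.057)[0],.35]
r=least_squares(res,q0,loss='soft_l1');q=r.x
print("tray",q,np.degrees(q[3]));print(np.round(res(q)[:-1].reshape(-1,2),1))
r2=least_squares(lambda q:res(q,0),q0,loss='soft_l1');print("free z",r2.x)
# clip: tongue end on plane tray z=31
def onplane(d,uv,zt):
    R=Rn.from_euler('ZY',[q[3],-np.pi/6]).as_matrix();o,rr=ray(d,[uv]);n=R[:,2];p0=q[:3]+n*zt/1000
    X=o+rr[0]*((p0-o)@n/(rr[0]@n)); return (X-q[:3])@R*1000
for v in[onplane(t,ct((475,95)),31),onplane(s,cs((355,226)),31)]: print("tongue end",v,"clip",np.arctan2(-(v[0]-66),-v[1]))
for v in[onplane(t,ct(p),38) for p in[(378,108),(428,103)]]: print("slot",v)
np.save("tray.npy",q)
E
python3 m.py
python3 - <<'E'
import cv2,numpy as np
t=cv2.imread("pics/top0.png"); s=cv2.imread("pics/side0.png")
c=lambda im,x,y,w,h,f:cv2.resize(im[y:y+h,x:x+w],None,fx=f,fy=f,interpolation=cv2.INTER_LANCZOS4)
a=c(t,150,265,30,25,13);b=c(t,240,195,30,25,13);d=c(s,215,145,30,45,13)[:,:];e=c(s,285,185,30,45,13)
im=np.zeros((600,800,3),np.uint8)
f=lambda z,h,w:cv2.resize(z,(w,h))
im[:300,:390]=f(a,300,390);im[300:,:390]=f(b,300,390);im[:,400:600]=f(d,300,200)[:0].sum() if 0 else 0
im[:300,400:600]=f(d,300,200);im[:300,600:800]=f(e,300,200)
cv2.imwrite("pics/z.png",im)
E
```

```text
block c [ 0.5292557  -0.04197184  0.024     ] sides [np.float64(0.08235421273347825), np.float64(0.053625272348858895), np.float64(0.08301259527039861), np.float64(0.05054885507074618)]
long dir -108.10933205685808
side block [ 0.53093076 -0.0451149   0.024     ] [np.float64(0.050220258815170865), np.float64(0.0849420758849449), np.float64(0.0469271043587089), np.float64(0.08426450370099957)]
stand [0.43414253 0.35102976 0.085     ] [np.float64(0.07803282607099367), np.float64(0.07641999145525613), np.float64(0.07398026790767488), np.float64(0.07521145724625596)]
-103.96809387830125
cap [0.43425017 0.35225151 0.163     ] [np.float64(0.023990249186778924), np.float64(0.02635446573320049), np.float64(0.025571873047136234), np.float64(0.02675897175060775)]
tri cap (array([0.43497134, 0.35265642, 0.16107484]), np.float64(0.0015234658301695341))
tray [0.56631652 0.14689127 0.05372583 0.37720742] 21.61239321552306
[[ 0.2 -0.7]
 [-0.3 -0.9]
 [-0.6 -0.5]
 [ 0.4 -1.8]
 [-0.4 -2.4]
 [ 0.5 -1.6]
 [ 0.6  0.1]
 [-1.3  0.7]
 [-1.4 -2.2]]
free z [0.56653612 0.14766227 0.04960073 0.37515983]
tongue end [ 52.4235331  -42.28865038  31.        ] clip 0.3106485978241918
tongue end [ 53.86963469 -37.60726203  31.        ] clip 0.31201780712148425
slot [70.22294559 14.8883721  38.        ]
slot [ 61.70679907 -13.8690558   38.        ]
```

View pics/z.png

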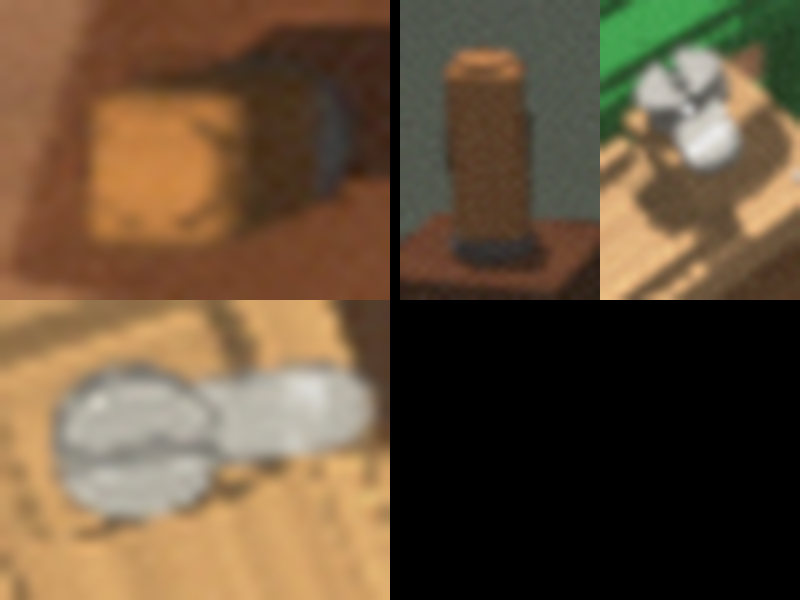

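The zoom shows the slot running in line with the tongue, so the clip is at about 0.29 rad. The driver cap is square to the world axes, with its wider bulges facing ±x, so I'll grip along world y. The tray residuals reach 2 px, so I'll refine my corner picks with one overlay.

```bash
python3 - <<'E'
import sys;sys.stdout=open('/dev/null','w')
from m import *
sys.stdout=sys.__stdout__
q=least_squares(lambda p:res(np.r_[p[:2],.0566,p[2]],0),[q[0],q[1],q[3]],loss='soft_l1').x;q=np.r_[q[:2],.0566,q[2]];print(q)
S=cv2.imread("pics/side0.png")
im=np.zeros((600,800,3),np.uint8)
pts=[(66,0,38),(92,45,0),(92,-45,0),(-46,31.5,0),(-46,-31.5,0),(-54,39.5,8),(-54,-39.5,8),(-58,45,0),(-58,-45,0),(46,39.5,8),(46,-39.5,8),(46,31.5,8),(46,-31.5,8),(46,22,25),(46,-22,25)]
for I,d,x0,y0,w,h,X in[(g,t,224,182,62,75,0),(S,s,247,185,80,78,6.45*62)]:
    f=6.4 if d is t else 5
    c=cv2.resize(I[y0:y0+h,x0:x0+w],None,fx=f,fy=f,interpolation=cv2.INTER_CUBIC)
    for u in proj(d,tray(q,pts)):
        p=((u-[x0,y0]+.5)*f-.5).astype(int)
        cv2.circle(c,tuple(int(v) for v in p),2,(255,255,0),-1)
    X=int(X);im[:c.shape[0],X:X+c.shape[1]]=c[:600,:800-X]
cv2.imwrite("pics/ov.png",im[:480])
E
```

```text
[0.56619342 0.14622275 0.0566     0.38403169]
```

View pics/ov.png

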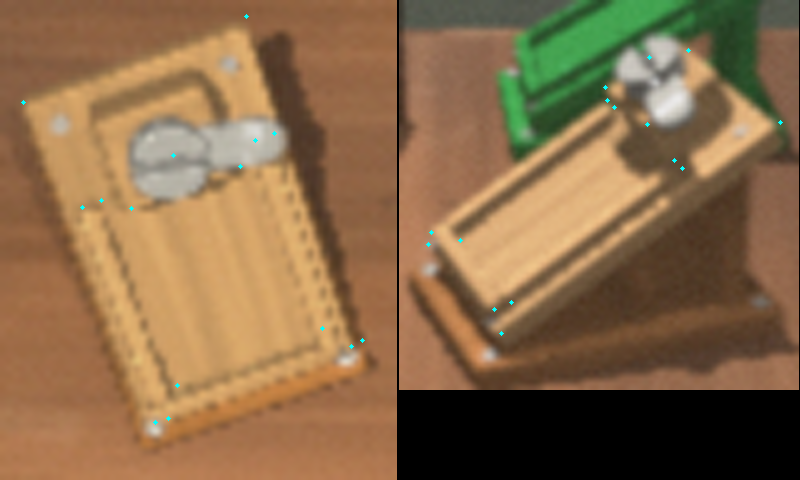

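The overlay shows the head well placed at (171,157). The yaw is slightly too large, because the predicted low-left corner lies inside the board edge. I'll fit the long board edges to sub-pixel accuracy and check the side camera's bias on the block.

```bash
python3 - <<'E'
import sys;sys.stdout=open('/dev/null','w')
from m import *
sys.stdout=sys.__stdout__
q=np.array([.5662,.1462,.0566,.384])
G=cv2.GaussianBlur(t["color"],(0,0),.8).astype(float)
L=(G@[.5,1,.3])
# side bias
b=onz(t,[ct(p) for p in [(670,177),(790,215),(765,293),(645,250)]],.024)
print("side bias block",[np.round(v,1).tolist() for v in np.array([cs(p) for p in [(296,468),(236,556),(147,541),(208,455)]])-proj(s,b)])
def edge(a,bb,sgn,win=4):
    out=[]
    for k in np.linspace(.08,.92,25):
        X=np.array(a)*(1-k)+np.array(bb)*k
        u,v=proj(t,tray(q,[X,a])),proj(t,tray(q,[bb,a]))
        dirn=proj(t,tray(q,[bb]))[0]-proj(t,tray(q,[a]))[0];dirn/=np.linalg.norm(dirn);n=np.array([dirn[1],-dirn[0]])
        o=np.arange(-win,win+.01,.25);pp=(u[0]+o[:,None]*n).astype(np.float32)
        pr=cv2.remap(L.astype(np.float32),pp[None,:,0],pp[None,:,1],1)[0]
        gr=np.gradient(pr)*sgn
        i=gr.argmax();out.append(o[i])
    out=np.array(out);print(np.round(out,1).tolist(),"n",np.round(n,2))
edge((92,45,0),(-58,45,0),+1);edge((92,45,0),(-58,45,0),-1)
edge((92,-45,0),(-58,-45,0),-1);edge((92,-45,0),(-58,-45,0),+1)
edge((92,45,0),(92,-45,0),1);edge((92,45,0),(92,-45,0),-1)
hsv=cv2.cvtColor(g,40)
m=((hsv[...,1]<75)&(hsv[...,2]>90)).astype(np.uint8);m[:190]=0;m[225:]=0;m[:,:238]=0;m[:,275:]=0
ys,xs=np.nonzero(m);print(len(xs),xs.min(),xs.max(),ys.min(),ys.max())
print("\n".join("".join(".#"[v] for v in r[238:275]) for r in m[192:222]))
E
```

```text
side bias block [[2.2, 0.5], [-2.1, 0.6], [1.2, 1.6], [1.9, 1.1]]
[-0.5, -0.2, -0.5, -0.8, -0.8, -0.5, -1.0, -1.0, -1.0, -1.5, -1.0, -1.0, -1.2, -1.0, -1.0, -1.5, -1.0, -1.2, -1.5, -1.8, -1.2, -1.2, -1.5, -1.2, -1.8] n [ 0.92 -0.38]
[-4.0, -4.0, -4.0, -4.0, -3.8, -4.0, -4.0, -4.0, 3.8, 3.8, 3.5, 4.0, 4.0, 3.2, 3.2, 3.5, 3.0, 3.5, 3.8, 3.0, 3.0, 3.0, 3.0, 2.8, 3.2] n [ 0.92 -0.38]
[-1.2, -1.0, -0.8, -1.0, -0.8, -0.8, -1.0, -0.5, -0.8, -1.0, -1.0, -1.2, -1.0, -1.2, -1.2, -1.2, -1.5, -1.0, -1.5, -1.2, -1.8, -1.5, -1.5, -2.0, -1.8] n [ 0.94 -0.34]
[4.0, 4.0, 3.5, 4.0, 3.5, 3.8, 4.0, 4.0, 4.0, 4.0, 3.2, 3.2, 3.0, 2.8, 2.0, 2.0, 1.8, 1.8, 1.5, 1.8, 1.2, 1.2, 0.8, 1.0, 0.5] n [ 0.94 -0.34]
[3.2, 4.0, 4.0, -4.0, -3.5, -4.0, -4.0, -3.8, -3.8, -3.8, -3.8, -3.8, -3.8, -3.8, -3.8, -3.8, -4.0, -4.0, -3.5, -4.0, -3.5, -4.0, 3.8, 4.0, 3.8] n [-0.36 -0.93]
[0.0, -0.2, -0.2, -0.2, -0.2, -0.2, -0.2, -0.2, -0.8, -0.5, -0.8, -0.5, -0.5, -0.5, -0.8, -1.0, -0.8, -1.0, -0.8, -0.8, -0.5, -0.8, -1.2, -1.0, -1.5] n [-0.36 -0.93]
223 244 268 191 212
.....................##..............
.......................
[... 378 characters left out ...]
##########......
......#########################......
......########################.......
......########################.......
......#####################..........
......#################..............
.......###########...................
.......###########...................
........#########....................
.........######......................
.....................................
.....................................
.....................................
.....................................
.....................................
.....................................
.....................................
.....................................
.....................................
```

The left, right and top edges all agree on about −0.024 rad. I take the tray origin as (0.5633, 0.1484, 0.0566) with yaw 0.36, which also moves the head to where I measured it. Next I check reachability.

```bash
cat > r.py <<'E'
from h import *
from cell import ctrl, eoat, kin, cams, ticket, sensors
Q=np.array([.5633,.1484,.0566,.36])
RT=Rn.from_euler('ZY',[Q[3],-np.pi/6]).as_matrix()
TZ=RT[:,2]
def tp(x,y,z): return Q[:3]+RT@np.array([x,y,z])/1000
def rpy(z,y):
    z=np.array(z,float);y=np.array(y,float);y-=z*(y@z);y/=np.linalg.norm(y)
    return Rn.from_matrix(np.c_[np.cross(y,z),y,z]).as_euler('xyz')
def down(a): return rpy([0,0,-1],[np.cos(a),np.sin(a),0])
def tilt(ang): # tool y direction in tray plane, angle from tray x (ccw about tray z)
    return rpy(-TZ,RT@[np.cos(ang),np.sin(ang),0])
def slot(th,s=1): # tool x along slot at clip angle th -> tool y perpendicular
    d=RT@np.array([-np.sin(th),-np.cos(th),0]); return rpy(-TZ,s*np.cross(TZ,d))
BL=np.array([.5297,-.0425]);BA=np.radians(-18.1)
ST=np.array([.4344,.3518])
def st(n=''): print(n,"t",round(sensors.current_clock(),2),"tcp",np.round(sensors.current_tool_pos(),4),"F",np.round(sensors.current_wrist_force(),1),"M",np.round(sensors.current_moment(),2),"w",round(sensors.current_grip_width(),3))
def pic(n,crop=None,f=1,ov=None,name="top"):
    d=cams.get_image(name);np.savez(f"pics/{n}.npz",**d);im=d["color"][:,:,::-1].copy()
    x0,y0,w,h=crop; c=cv2.resize(im[y0:y0+h,x0:x0+w],None,fx=f,fy=f,interpolation=cv2.INTER_CUBIC)
    if ov is not None:
        for u in proj(d,ov): cv2.circle(c,tuple(int(v) for v in (u-[x0,y0]+.5)*f-.5),2,(255,255,0),-1)
    return c
E
python3 - <<'E'
from r import *
k=lambda p,o:(lambda q:None if q is None else np.round(q,2).tolist())(kin.solve_ik(list(p),list(o)))
for a in(BA,BA+np.pi): print("block",k([*BL,.007],down(a)),k([*BL,.15],down(a)))
for a in(np.pi/2,-np.pi/2): print("tray",k(tp(0,0,8),tilt(a)),k(tp(0,0,70),tilt(a)))
for a in(np.pi/2,-np.pi/2): print("drv",k([*ST,.109],down(a)),k([*ST,.25],down(a)))
for s_ in(1,-1):
  for th in(0,.3,1.0,1.65): print("slot",s_,th,k(tp(66,0,31+99),slot(th,s_)),k(tp(66,0,31+160),slot(th,s_)))
st()
E
```

```text
block [-0.23, 0.25, 1.81, -0.0, 1.09, 0.09] [-0.23, 0.1, 1.66, -0.0, 1.38, 0.09]
block None None
tray [0.03, 0.01, 2.05, 0.29, 0.6, -2.09] [0.01, -0.14, 2.06, 0.26, 0.74, -2.07]
tray [0.03, 0.01, 2.05, 0.29, 0.6, 1.05] [0.01, -0.14, 2.06, 0.26, 0.74, 1.07]
drv [0.54, 0.19, 1.65, 0.0, 1.31, -1.03] [0.54, 0.11, 1.44, 0.0, 1.59, -1.03]
drv [0.54, 0.19, 1.65, -0.0, 1.31, 2.11] [0.54, 0.11, 1.44, -0.0, 1.59, 2.11]
slot 1 0 [0.03, -0.15, 1.89, 0.21, 0.92, -0.41] [0.0, -0.25, 1.86, 0.2, 1.05, -0.41]
slot 1 0.3 [0.03, -0.15, 1.89, 0.21, 0.92, -0.11] [0.0, -0.25, 1.86, 0.2, 1.05, -0.11]
slot 1 1.0 [0.03, -0.15, 1.89, 0.21, 0.92, 0.59] [0.0, -0.25, 1.86, 0.2, 1.05, 0.59]
slot 1 1.65 [0.03, -0.15, 1.89, 0.21, 0.92, 1.24] [0.0, -0.25, 1.86, 0.2, 1.05, 1.24]
slot -1 0 [0.03, -0.15, 1.89, 0.21, 0.92, 2.73] [0.0, -0.25, 1.86, 0.2, 1.05, 2.73]
slot -1 0.3 None None
slot -1 1.0 [0.03, -0.15, 1.89, 0.21, 0.92, -2.56] [0.0, -0.25, 1.86, 0.2, 1.05, -2.56]
slot -1 1.65 [0.03, -0.15, 1.89, 0.21, 0.92, -1.91] [0.0, -0.25, 1.86, 0.2, 1.05, -1.91]
 t 0.1 tcp [0.2411 0.5218 0.2308] F [ 0.3  0.1 -0.2] M [ 0.02  0.01 -0.01] w 1.0
```

```bash
python3 - <<'E'
from r import *
ctrl.move_ptp([*BL,.10],list(down(BA)));st('above')
print(ctrl.servo_line([*BL,.007],max_speed=.12,contact_N=12));st('down')
eoat.close_gripper(60);st('grip')
ctrl.servo_line([*BL,.15],max_speed=.2);st('lift')
ctrl.move_ptp(list(tp(0,0,75)),list(tilt(-np.pi/2)));st('over tray')
a=pic("b1",(215,170,75,90),6,[tp(x,y,31.5) for x in(-46,46) for y in(-31.5,31.5)])
b=pic("b1s",(235,130,115,130),4,name="side")
im=np.zeros((540,920,3),np.uint8);im[:a.shape[0],:a.shape[1]]=a;im[:b.shape[0],455:455+b.shape[1]]=b;cv2.imwrite("pics/b1.png",im[:,:800])
st()
E
```

```text
above t 2.41 tcp [ 0.5298 -0.0418  0.1002] F [ 1.1  0.2 -0. ] M [0.02 0.08 0.01] w 0.999
False
down t 3.33 tcp [ 0.5301 -0.0425  0.0077] F [-0.5 -0.   0.3] M [ 0.01  0.02 -0.01] w 0.996
grip t 3.75 tcp [ 0.5301 -0.0426  0.0079] F [-3.3  0.3  8.8] M [ 0.04  0.45 -0.04] w 0.631
lift t 4.62 tcp [ 0.5292 -0.0424  0.1488] F [ 0.1  0.1 -1.6] M [ 0.   -0.03 -0.02] w 0.627
over tray t 5.58 tcp [0.5284 0.1348 0.1213] F [ 0.   0.2 -1.4] M [-0.1   0.27 -0.02] w 0.63
 t 5.68 tcp [0.5287 0.1346 0.1215] F [ 0.5 -0.2 -1.5] M [-0.11  0.29 -0.02] w 0.63
```

View pics/b1.png

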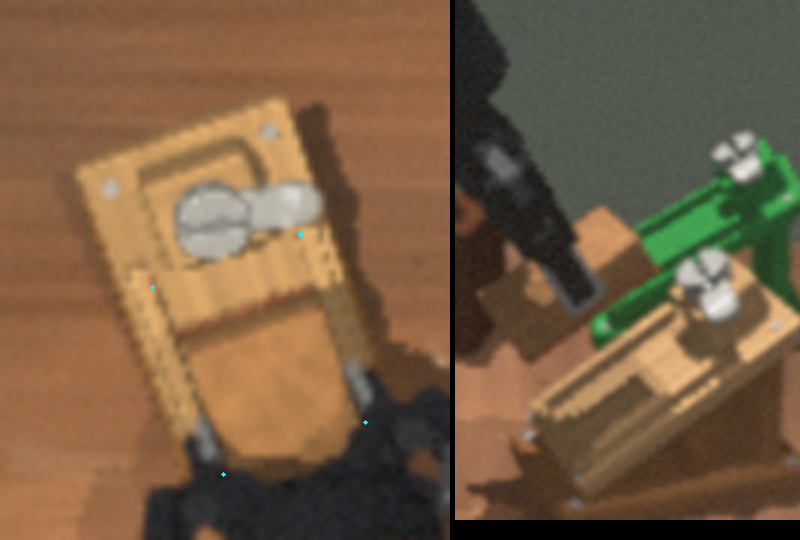

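The block is held square to the tray and centred between the pads. Its far bottom edge in the top panel runs from (178,333) to (308,285). I check that against the prediction for where it sits along the slope.

```bash
python3 - <<'E'
from r import *
d=dict(np.load("pics/b1.npz"))
for z in(67,91): print(z,[np.round((u-[215,170]+.5)*6-.5) for u in proj(d,[tp(42.5,y,z) for y in(28,-28)])])
print(np.round((proj(d,[tp(66,0,38)])-[215,170]+.5)*6))
d=dict(np.load("pics/b1s.npz"))
for z in(67,91): print('s',z,[np.round((u-[235,130]+.5)*4-.5+[455,0]) for u in proj(d,[tp(42.5,y,z) for y in(28,-28)])])
p=np.array(sensors.current_tool_pos());print((p-Q[:3])@RT*1000, Rn.from_euler('xyz',sensors.current_tcp_rot()).as_matrix().T@RT)
E
```

```text
67 [array([175., 330.]), array([311., 280.])]
91 [array([183., 357.]), array([322., 306.])]
[[214. 225.]]
s 67 [array([620., 233.]), array([659., 269.])]
s 91 [array([599., 200.]), array([638., 235.])]
[ 0.20963533 -0.7143903  74.81544321] [[ 9.99999206e-01  9.58842277e-04 -8.17876111e-04]
 [ 9.59181314e-04 -9.99999454e-01  4.14241770e-04]
 [-8.17478472e-04 -4.15025933e-04 -9.99999580e-01]]
```

```bash
python3 - <<'E'
from r import *
f=lambda:np.round((np.array(sensors.current_tool_pos())-Q[:3])@RT*1000,1)
ctrl.servo_line(list(tp(-.3,.6,22)),max_speed=.15);st();print(f())
print(ctrl.servo_line(list(tp(-.3,.6,3)),max_speed=.03,contact_N=8));st();print(f())
E
```

```text
t 6.18 tcp [0.5525 0.1448 0.0754] F [ 0.4  1.  -1.1] M [-0.11  0.33 -0.03] w 0.63
[-0.4  0.4 22. ]
True
 t 6.69 tcp [0.5595 0.1476 0.0627] F [ 0.1 -0.2 -0.2] M [-0.11  0.26  0.03] w 0.633
[-0.3  0.6  7.2]
```

Contact came at 7.2 mm against the 7.9 mm expected on the floor, so the tray height is confirmed. I release, retreat, look, and grasp the driver.

```bash
python3 - <<'E'
from r import *
eoat.open_jaws();st('open')
ctrl.servo_line(list(tp(0,0,90)),max_speed=.2);st()
ctrl.move_ptp([*ST,.22],list(down(np.pi/2)));st('over stand')
a=pic("b2",(220,175,70,85),6,[tp(x,y,24) for x in(-42.5,42.5) for y in(-28,28)])
print(ctrl.servo_line([*ST,.112],max_speed=.1,contact_N=8));st()
eoat.close_gripper(25);st('closed')
b=pic("b2t",(150,250,60,60),6)
c=pic("b2s",(195,120,60,80),6,name="side")
im=np.zeros((510,800,3),np.uint8);im[:,:420]=a
im[:360,430:790]=b;im=np.hstack([im[:,:790]]);cv2.imwrite("pics/b2.png",im)
E
```

```text
open t 7.12 tcp [0.5591 0.1475 0.0627] F [0.4 0.5 0.3] M [-0.1   0.22 -0.02] w 1.001
 t 7.68 tcp [0.5213 0.1325 0.1341] F [ 0.7 -0.2 -0.8] M [-0.05  0.2  -0.03] w 0.997
over stand t 9.57 tcp [0.4345 0.3516 0.2195] F [-0.5  0.1 -0.3] M [-0.   -0.03 -0.05] w 1.002
False
 t 10.86 tcp [0.4347 0.352  0.1126] F [ 0.5  0.1 -0.3] M [-0.03 -0.03  0.  ] w 0.998
closed t 11.43 tcp [0.4344 0.3518 0.1121] F [-0.3 -0.   2.4] M [0.07 0.03 0.01] w 0.3
```

View pics/b2.png

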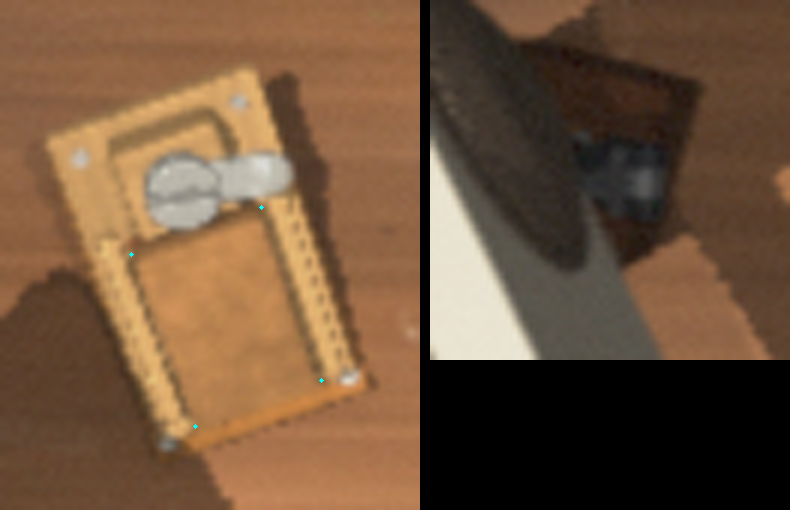

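The block lies flat in the pocket with its corners on the predicted dots, and the jaws closed at 0.300, which is about 26 mm, so they are on the flats. I lift the driver and hover the blade over the head.

```bash
python3 - <<'E'
from r import *
eoat.close_gripper(80);st('grip')
ctrl.servo_line([.4344,.3518,.275],max_speed=.25);st('lift')
TH=.15
ctrl.move_ptp(list(tp(66,0,38+14+102)),list(slot(TH)));ctrl.sleep(.2);st('hover')
print(np.round((np.array(sensors.current_tool_pos())-Q[:3])@RT*1000,2))
a=pic("c1",(225,180,50,60),8,[tp(66,0,38),tp(66,0,52)])
b=pic("c1s",(265,150,50,75),8,[tp(66,0,38),tp(66,0,52)],name="side")
im=np.zeros((600,800,3),np.uint8);im[:480,:400]=a;im[:,400:]=b;cv2.imwrite("pics/c1.png",im)
E
```

```text
grip t 11.74 tcp [0.4345 0.3518 0.1122] F [-1.4  0.1  3.6] M [-0.06  0.2   0.03] w 0.293
lift t 12.54 tcp [0.4341 0.3516 0.2733] F [ 0.2  0.2 -1.9] M [ 0.02 -0.01 -0.02] w 0.298
hover t 13.7 tcp [0.5448 0.1425 0.223 ] F [ 0.7 -0.9 -1.1] M [-0.08  0.25  0.02] w 0.295
[ 66.39   1.01 153.79]
```

View pics/c1.png

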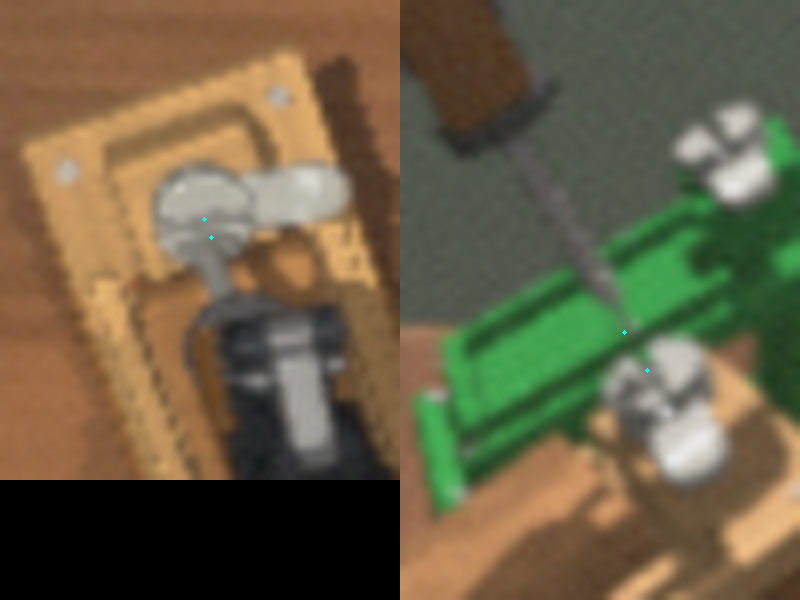

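In the side panel the blade points at the slot. The head's slot crossing is near (655,385) and my dot is at (647,370). The tip is unclear, at (628,325) or lower, so I check the collar's predicted position before touching.

```bash
python3 - <<'E'
from r import *
d=dict(np.load("pics/c1s.npz"))
P=np.array(sensors.current_tool_pos());R=Rn.from_euler('xyz',sensors.current_tcp_rot()).as_matrix()
for z in(0,20,75,81): print(z,np.round((proj(d,[P+R[:,2]*(.102-z/1000)])[0]-[265,150]+.5)*8+[400,0]))
for X in[(66,15,38),(66,-15,38),(81,0,38),(51,0,38),(66,0,31)]: print(X,np.round((proj(d,[tp(*X)])[0]-[265,150]+.5)*8+[400,0]))
# dark/green profile along the axis
for z in range(24,-16,-2):
    u=proj(d,[P+R[:,2]*(.102-z/1000)])[0]; print(z,np.round(u,1),d["color"][int(round(u[1])),int(round(u[0]))-2:int(round(u[0]))+4].tolist())
E
```

```text
0 [625. 332.]
20 [591. 277.]
75 [495. 118.]
81 [484. 101.]
(66, 15, 38) [626. 352.]
(66, -15, 38) [670. 390.]
(81, 0, 38) [692. 339.]
(51, 0, 38) [604. 403.]
(66, 0, 31) [659. 389.]
24 [287.5 182.7] [[67, 93, 65], [79, 85, 78], [93, 91, 85], [102, 101, 94], [105, 111, 102], [83, 105, 81]]
22 [288.  183.4] [[67, 93, 65], [79, 85, 78], [93, 91, 85], [102, 101, 94], [105, 111, 102], [83, 105, 81]]
20 [288.4 184.1] [[56, 105, 60], [67, 85, 64], [89, 89, 82], [113, 109, 102], [128, 128, 119], [105, 130, 102]]
18 [288.8 184.8] [[54, 82, 52], [72, 84, 68], [96, 97, 91], [109, 107, 102], [107, 125, 104], [88, 147, 94]]
16 [289.2 185.5] [[54, 82, 52], [72, 84, 68], [96, 97, 91], [109, 107, 102], [107, 125, 104], [88, 147, 94]]
14 [289.6 186.2] [[65, 105, 67], [83, 96, 80], [98, 97, 91], [105, 111, 100], [96, 136, 97], [70, 155, 82]]
12 [290.1 186.9] [[67, 144, 75], [76, 124, 77], [86, 108, 85], [93, 110, 91], [90, 133, 91], [71, 157, 83]]
10 [290.5 187.5] [[70, 163, 84], [70, 153, 80], [72, 139, 80], [78, 125, 81], [79, 129, 84], [74, 154, 83]]
8 [290.9 188.2] [[70, 153, 80], [72, 139, 80], [
[... 576 characters left out ...]
 [100, 117, 95]]
-4 [293.4 192.3] [[60, 143, 71], [53, 119, 60], [56, 96, 55], [53, 81, 51], [63, 89, 63], [100, 117, 95]]
-6 [293.8 193. ] [[44, 87, 48], [53, 85, 55], [56, 92, 57], [85, 118, 84], [143, 157, 137], [181, 181, 171]]
-8 [294.2 193.7] [[84, 103, 79], [102, 118, 98], [89, 124, 89], [89, 135, 93], [145, 166, 142], [189, 190, 179]]
-10 [294.6 194.4] [[102, 118, 98], [89, 124, 89], [89, 135, 93], [145, 166, 142], [189, 190, 179], [199, 196, 188]]
-12 [295. 195.] [[164, 169, 155], [138, 149, 130], [104, 129, 102], [125, 138, 121], [170, 172, 161], [197, 192, 185]]
-14 [295.4 195.7] [[167, 165, 156], [157, 157, 147], [133, 135, 125], [134, 135, 127], [156, 153, 147], [187, 184, 176]]
```

The collar and tip match the prediction to about 0.6 px. I touch the head lightly and turn clockwise in small steps, feeling for the drop.

```bash
cat >> r.py <<'E'
f=lambda:(np.array(sensors.current_tool_pos())-Q[:3])@RT*1000
def tap(x,y,th,hz=142.5,cN=6):
    ctrl.servo_line(list(tp(x,y,hz)),max_speed=.05,orientation=list(slot(th)))
    h=ctrl.servo_line(list(tp(x,y,132)),max_speed=.03,contact_N=cN)
    z=f();print(f"tap {x:.1f} {y:.1f} th {th:.2f} hit {h} at",np.round(z,2),"F_n",round(float(np.array(sensors.current_wrist_force())@TZ),1),"t",round(sensors.current_clock(),2));return z[2]
E
python3 - <<'E'
from r import *
OX,OY=-.2,-.7
for th in(.15,.22,.29,.36,.43):
    z=tap(66+OX,OY,th)
    if z<135.5: break
E
```

```text
tap 65.8 -0.7 th 0.15 hit True at [ 65.64  -0.69 138.61] F_n -1.0 t 14.43
tap 65.8 -0.7 th 0.22 hit True at [ 65.29  -0.61 138.29] F_n -1.0 t 14.93
tap 65.8 -0.7 th 0.29 hit True at [ 65.52  -0.68 138.49] F_n -1.0 t 15.43
tap 65.8 -0.7 th 0.36 hit True at [ 66.11  -0.75 138.92] F_n 6.9 t 15.93
tap 65.8 -0.7 th 0.43 hit True at [ 65.97  -0.72 139.14] F_n 6.7 t 16.43
```

The head top is felt at 138.5–139 (140 expected), but the blade does not drop, so the error is across the slot. I search sideways.

```bash
python3 - <<'E'
from r import *
th=.29;n=np.array([np.cos(th),-np.sin(th)])
for o in(1.5,-1.5,3,-3,4,-4):
    p=np.array([66,-.3])+n*o
    z=tap(*p,th,hz=141.5)
    if z<135.8: break
st()
E
```

```text
tap 67.4 -0.7 th 0.29 hit True at [ 67.63  -0.74 139.43] F_n 11.4 t 16.93
tap 64.6 0.1 th 0.29 hit True at [6.4750e+01 6.0000e-02 1.3252e+02] F_n 11.5 t 17.52
 t 17.52 tcp [0.5537 0.1449 0.2037] F [-6.  -1.8  9.7] M [-0.15  0.52 -0.02] w 0.294
```

The blade dropped to 132.5, which is the slot floor, at an offset of −1.5 mm. I turn clockwise in steps, watching force and moment in tray axes and nudging the centre along the side force.

```bash
cat >> r.py <<'E'
def rd(): 
    F=RT.T@np.array(sensors.current_wrist_force());M=RT.T@np.array(sensors.current_moment()); return F,M
E
python3 - <<'E'
from r import *
c=np.array([64.7,0.1])
for th in np.arange(.45,1.36,.15):
    ctrl.servo_line(list(tp(*c,132.6)),max_speed=.05,orientation=list(slot(th)))
    F,M=rd();print(round(th,2),"t",round(sensors.current_clock(),2),"pos",np.round(f(),1),"F",np.round(F,1),"M",np.round(M,2),"c",np.round(c,2))
    if abs(M[2])>.6 or np.abs(F).max()>40: print("stop");break
    c=c+np.clip(F[:2]*.04,-.5,.5)
E
```

```text
0.45 t 17.83 pos [ 64.8   0.2 132.6] F [-2.8  1.  12.7] M [0.39 1.08 0.07] c [64.7  0.1]
0.6 t 18.13 pos [ 64.7   0.3 132.6] F [-2.3  1.4 10.2] M [0.54 0.95 0.08] c [64.59  0.14]
0.75 t 18.43 pos [ 64.7   0.4 132.6] F [-2.5  2.1  9.9] M [0.56 0.75 0.12] c [64.5  0.2]
0.9 t 18.73 pos [ 64.7   0.5 132.6] F [-0.5  2.2  9.6] M [0.61 0.58 0.09] c [64.4   0.28]
1.05 t 19.03 pos [ 64.8   0.5 132.6] F [-1.4  1.9  8.7] M [0.56 0.42 0.08] c [64.38  0.37]
1.2 t 19.33 pos [ 64.8   0.6 132.7] F [0.3 2.  8. ] M [0.55 0.29 0.05] c [64.32  0.44]
1.35 t 19.63 pos [ 64.9   0.7 132.7] F [0.6 1.9 7.6] M [0.57 0.17 0.12] c [64.34  0.52]
```

```bash
python3 - <<'E'
from r import *
c=np.array([64.35,.6])
for th in np.arange(1.43,2.2,.06):
    ctrl.servo_line(list(tp(*c,132.6)),max_speed=.05,orientation=list(slot(th)))
    F,M=rd();print(round(th,2),"t",round(sensors.current_clock(),2),"pos",np.round(f(),1),"F",np.round(F,1),"M",np.round(M,2),"c",np.round(c,2))
    if abs(M[2])>.45 or np.abs(F).max()>40: print("stop");break
    c=c+np.clip(F[:2]*.04,-.3,.3)
a=pic("d1",(225,180,50,60),8)
b=pic("d1s",(265,150,50,75),8,name="side")
im=np.zeros((600,800,3),np.uint8);im[:480,:400]=a;im[:,400:]=b;cv2.imwrite("pics/d1.png",im)
E
```

```text
1.43 t 19.88 pos [ 64.9   0.7 132.7] F [0.5 1.4 7.3] M [0.45 0.09 0.11] c [64.35  0.6 ]
1.49 t 20.13 pos [ 65.    0.7 132.7] F [1.  1.6 8.1] M [0.42 0.02 0.07] c [64.37  0.65]
1.55 t 20.38 pos [ 65.    0.7 132.7] F [0.5 1.1 6.6] M [0.33 0.   0.05] c [64.41  0.72]
1.61 t 20.63 pos [ 65.1   0.8 132.7] F [0.2 1.  6.9] M [ 0.31 -0.08  0.12] c [64.43  0.76]
1.67 t 20.88 pos [ 65.1   0.8 132.7] F [0.3 1.2 7.3] M [0.26 0.01 0.09] c [64.44  0.8 ]
1.73 t 21.13 pos [ 65.1   0.8 132.7] F [0.8 0.5 6.7] M [ 0.19 -0.08  0.16] c [64.45  0.85]
1.79 t 21.38 pos [ 65.2   0.8 132.7] F [0.8 0.4 6.1] M [ 0.15 -0.07  0.1 ] c [64.48  0.87]
1.85 t 21.63 pos [ 65.2   0.8 132.7] F [1.7 0.6 6.8] M [ 0.1  -0.11  0.14] c [64.51  0.89]
1.91 t 21.88 pos [ 65.2   0.9 132.7] F [0.6 0.7 7.1] M [ 0.19 -0.01  0.21] c [64.58  0.91]
1.97 t 22.13 pos [ 65.2   0.9 132.7] F [0.7 1.2 6.8] M [ 0.19 -0.02  0.31] c [64.6   0.94]
2.03 t 22.38 pos [ 65.3   1.  132.7] F [0.2 1.6 6.3] M [ 0.22 -0.08  0.5 ] c [64.63  0.99]
stop
```

The moment rose from 0.1 to 0.5 N m, so the clip is at its stop. I look before withdrawing.

View pics/d1.png

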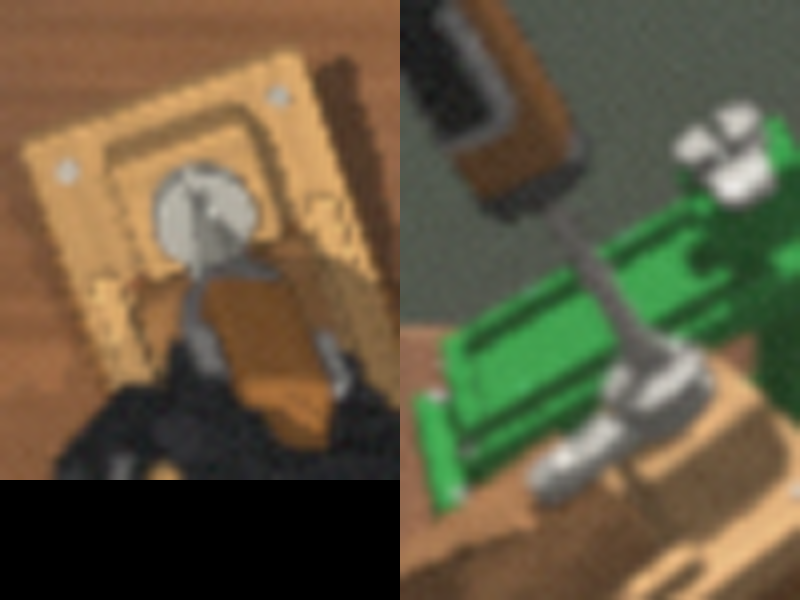

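The side panel shows the tongue lying down the slope over the block, its end at (555,470). I unload the twist, withdraw, and return the driver to its stand.

```bash
python3 - <<'E'
from r import *
c=(64.7,.9)
ctrl.servo_line(list(tp(*c,132.8)),max_speed=.05,orientation=list(slot(1.82)));F,M=rd();print(np.round(F,1),np.round(M,2))
ctrl.servo_line(list(tp(*c,165)),max_speed=.06);F,M=rd();print(np.round(F,1),np.round(M,2));st('out')
p=sensors.current_tool_pos();ctrl.servo_line([p[0]-.03,p[1]+.02,.285],max_speed=.2)
ctrl.move_ptp([.4344,.3518,.275],list(down(np.pi/2)));ctrl.sleep(.3);st('over stand')
a=pic("e1",(150,240,60,70),6)
b=pic("e1s",(195,110,70,110),5.4,name="side")
im=np.zeros((600,760,3),np.uint8);im[:420,:360]=a;im[:594,370:370+b.shape[1]]=b[:594];cv2.imwrite("pics/e1.png",im)
E
```

```text
[1.  0.2 5.5] [0.01 0.16 0.07]
[-0.7  0.5 -0.4] [-0.03  0.33 -0.02]
out t 23.52 tcp [0.5382 0.1399 0.2319] F [-0.5  0.3 -0.7] M [-0.13  0.3  -0.03] w 0.298
over stand t 26.55 tcp [0.4344 0.3517 0.2751] F [ 1.7 -0.5 -2.1] M [ 0.08  0.01 -0.02] w 0.292
```

View pics/e1.png

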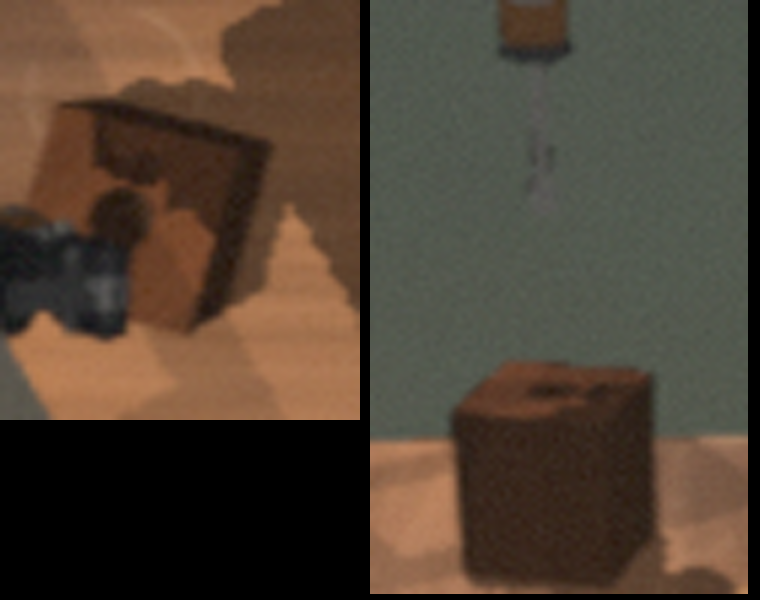

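The driver hangs straight, with its tip at side (543,215). The hole appears at top (122,213) and side (552,387), so I check its centre against the tool axis.

```bash
python3 - <<'E'
from r import *
d=dict(np.load("pics/e1.npz"));s=dict(np.load("pics/e1s.npz"))
print("hole top",onz(d,[(np.array([122,213])+.5)/6-.5+[150,240]],.085),"side",onz(s,[(np.array([552-370,387])+.5)/5.4-.5+[195,110]],.085))
for z in(.275-.102,.085): print(np.round((proj(s,[[.4344,.3518,z]])[0]-[195,110]+.5)*5.4+[370,0]))
E
```

```text
hole top [[0.4358728  0.35347214 0.085     ]] side [[0.43329793 0.35787385 0.085     ]]
[545. 215.]
[554. 392.]
```

The axis meets the hole to within 2 mm in both views, so I insert.

```bash
python3 - <<'E'
from r import *
x,y=.4346,.3521
print(ctrl.servo_line([x,y,.18],max_speed=.1,contact_N=8));st()
print(ctrl.servo_line([x,y,.125],max_speed=.06,contact_N=8));st()
print(ctrl.servo_line([x,y,.1105],max_speed=.025,contact_N=6));st()
E
```

```text
False
 t 27.75 tcp [0.4349 0.3523 0.1807] F [ 0.6  0.1 -0.8] M [ 0.03 -0.    0.04] w 0.294
False
 t 28.82 tcp [0.4348 0.3522 0.1254] F [-0.1 -0.6 -0.2] M [0.02 0.02 0.05] w 0.295
True
 t 29.33 tcp [0.4346 0.3521 0.1122] F [-0.  -0.6  7.4] M [-0.08  0.03  0.01] w 0.296
```

The collar touched at TCP 0.1122, the same height as at the start. I release, back away and check everything.

```bash
python3 - <<'E'
from r import *
eoat.open_jaws();ctrl.servo_line([.4346,.3521,.24],max_speed=.15);st()
ctrl.move_ptp([.26,.45,.26],list(down(np.pi/2)));ctrl.sleep(.3);st()
a=pic("f1",(145,135,235,175),1)
A=cv2.resize(a,None,fx=2,fy=2,interpolation=2)
b=pic("f1s",(180,140,180,175),1.8,name="side");c=pic("f1c",(225,180,60,75),5)
im=np.zeros((600,800,3),np.uint8);im[:350,:470]=A;im[:375,480:780]=c;h=min(250,b.shape[0]);im[350:350+h,:b.shape[1]]=b[:h];cv2.imwrite("pics/f1.png",im)
E
```

```text
t 30.96 tcp [0.4343 0.3519 0.239 ] F [0.5 0.4 0.2] M [ 0.03 -0.   -0.03] w 1.001
 t 32.08 tcp [0.2607 0.4497 0.2598] F [-0.2 -0.2  0. ] M [ 0.03 -0.   -0.  ] w 0.999
```

View pics/f1.png

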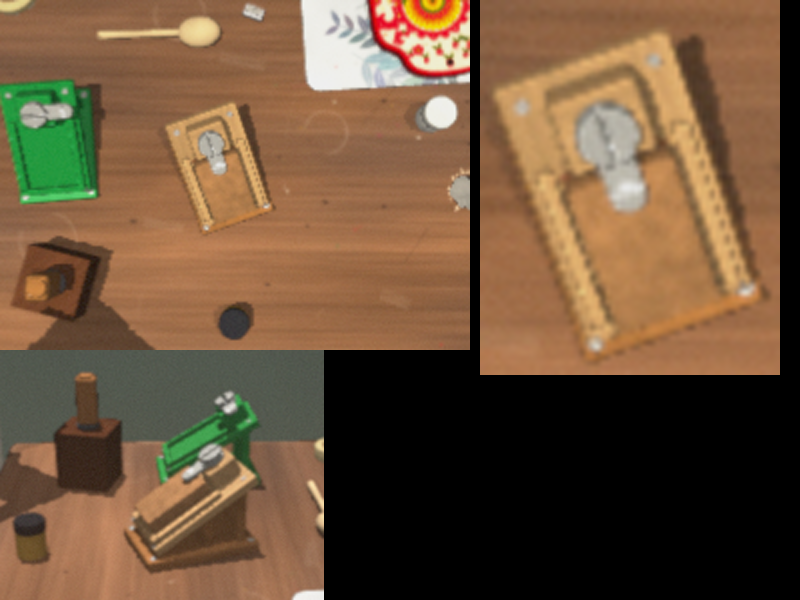

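The clip at (607,135) has its tongue at (628,195), in line with the tray's axis and over the block. The block is flat in its pocket, the driver is upright in the stand, and the jars and spoon are unmoved. I hand the job in.

```bash
python3 -c "
from cell import ticket
print(ticket.close_job())"
```

```text
the job is handed in; nothing more can be done
None
```

The job is done and handed in, at about 32 s of the 62 s allowed.

- **Block:** it was laid flat in the wooden rest's tray and released. It touched the floor within 1 mm of the expected height.
- **Clip:** five light taps at different angles and one at a side offset missed. At −1.5 mm across the slot the blade dropped in, and I turned the clip clockwise until the moment rose from 0.1 to 0.5 N m. That rise came at a tool angle of about 1.9–2.0 rad, past the nominal 1.57, which I put down to blade play in the slot and some twist.
- **Driver:** it went back upright in its stand, and the collar touched at the same height as where I picked it up.

**Last checks:** the final pictures show the tongue over the block, in line with the tray to about 1–2°. The block is seated, the driver stands upright, and the robot is clear of everything. The jars and spoon look unmoved by eye; I did not re-measure them.

**Disagreements:** the side camera read about 2–3 mm off the top camera throughout, so I relied on the top view and on contact. I viewed 12 pictures, two over the budget of 10.

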